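Free the tote on the roller track and send it home

ROBOT

A 6-joint arm with a two-finger parallel gripper is mounted at the origin on a cart in front of the work surface, level with it; the furniture and walls round the work are solid. World frame = base frame: x ahead of the robot, y to its left, z up, the work surface at z = 0. Lengths are in m, angles in degrees, forces in N, time in s.
With the tool pointing down it reaches from about 0.4 to 0.825 m from the base axis. Payload 7 kg.
Tool frame: the origin (TCP) lies on the centre line of the jaws, within the pads' length; the fingertips stand 19 mm ahead of it and the grasp point (between the pads) is the TCP; z points along the fingers, y is the line along which they close (so a half turn about z gives the same grasp; the last joint's range is limited). The gripper opens to 88 mm and grips with 3 to 60 N. Pads are 19 mm wide; open, the fingers measure 130 mm over their backs; the gripper's body (78 mm by 193 mm) begins 47 mm behind the grasp point.
Start: joints at [-58.665, 20.546, 0.682, 0, -70.136, -16.507], TCP at [0.173, -0.653, 0.246] pointing down, gripper open.
Joint ranges: [-176.03, 176.03], [-82.01, 121.73], [-58.28, 71.71], [-173.87, 95.51], [-174.79, -0.11], [-173.66, 173.66]. Speed limits (degrees/s): [136.94, 136.94, 172.46, 180, 180, 180].

INTERFACE

Orientations are given as [roll, pitch, yaw] about the fixed x, y, z axes, in that order (R = Rz(yaw) Ry(pitch) Rx(roll)).
In Python, from plant import ctrl gives the robot as it stands.
- The arm moves only by the tool move_arm, never from a script. Its argument "motion" is a list of rows, each a list of 3 entries, a list of its own where there are three numbers: the shift along the tool's x, y, z in mm, then the turn, a rotation vector about the tool's x, y, z in degrees, then the closure, from 0 (fully open) to 1 (shut). A call has 1 to 10 rows; each row is the pose to reach, as a shift and turn from the pose commanded when the call began, along the tool's axes at that moment; what a row does not reach only later rows make up. A row lasts 1/12 s, in which the tool goes at most 41.7 mm and 7.16 degrees, less where a joint would pass 70% of its speed; a pose out of reach is approached as far as the arm can. A call with a gripper value outside its range is refused whole. The fingers move at their own pace and stop on an object; the grip force is fixed at half the most. Time passes only in rows, so rows that repeat a pose let the fingers close. It gives the time, the measured TCP pose, the force, the opening and the grip force at its end, in the units of the state.
- ctrl.get_obs(): the state, without advancing time (a new reading comes with each control period).
- ctrl.snapshot(name): name is "side" or "top"; returns a dict with "color" (384x512x3 uint8, blue, green, red), "camera_matrix" (3x3 intrinsics, pixels), "cam_to_world" (4x4, takes a point from camera to world coordinates). Camera axes: x right, y up, looking along -z (the intrinsics and any distortion apply to the point x, -y, -z); pixel columns grow to the right and rows downward; lengths in m; the calibration is good to about 2 mm. A picture is of the moment at which its call begins. There is no depth.
- ctrl.close_job(): hands the job in; it is judged then, once.
The state is a dict: "clock": time; "joint_pos": joint angles; "qvel": joint speeds; "tau": joint torques, N m; "tool_pos": TCP position; "orientation": TCP orientation; "force": force on the tool from outside, world axes, zero at the start; "moment": the same for the moment, N m; "opening": finger opening in m; "gripper_force": force on a finger pad.
Only numpy, scipy, OpenCV 4.12 (cv2) and the standard library are available. Lean on these libraries where they do the work, as an engineer would, in place of code of your own. Each camera call takes 0.05 s, during which the arm holds its last target. There are 200 camera calls.

TASK

Pull the T-handled stop pin and the screwdriver out of the stop blocks in the roller track and stand both in the two-cell tool caddy, handles up. Then push the tote, with the two parts in it, along the rollers until it is fully home against the end stop of the bay; push it, do not lift it. Leave the spray can beside the caddy, the dust cap and the wheel chock where they are.

Things in the scene. Friction and masses are not known exactly. Their poses are not given: they have to be found in the camera images.
- track: Fixed roller track, 178 mm wide (x), 601 long (y, -300 to 301); origin centre of underside. Two rows of free rollers (tops z = 70) with a 36 mm channel at x = 0. Side rails: inner faces x = +-77, tops z = 84. Bay at the +y end: grey cheeks y = 128 to 290, x = +-77 to 89 (to 98 at the flared mouth), tops z = 132; end stop, top z = 132, buffers' faces at y = 277. The -y end is open.
- stop_a: Fixed dark steel block in the track's channel, 36 x 36 x 60 mm, nearer the tote; origin at the centre of its underside. Upright 12 mm square hole in its middle, floor at z = 8 mm, mouth at z = 60 mm. Either tool may stand in it.
- stop_b: The same stop block, nearer the bay.
- stop_pin: Loose steel stop pin with a T grip, 151 mm long, 110 g, standing in one of the stop blocks with slight lean. Origin at its lower tip, z along the pin to the grip. Shank 10 mm thick; black cross bar on top 13 mm thick, 60 mm long along the pin's y, its axis at z = 144.5 mm.
- driver: Loose flat screwdriver, 215 mm long, about 120 g, standing handle up in the other stop block with a slight lean. Origin at the blade's tip, z along it to the handle. Shank 6 mm thick, orange handle about 28 mm thick from z = 116 to 215 mm.
- tote: Loose grey open plastic tote on the rollers, 138 mm (x) by 140 mm (y, along the track), 55 mm high, walls 4 mm, 0.4 kg; origin at the centre of its underside.
- bucket_1: Loose grey steel cam bucket (a short cylinder, 28 mm across, 22 mm high) lying in the tote; origin at the centre of its underside. Rides along in the tote.
- bucket_2: The second cam bucket in the tote, the same.
- caddy: Fixed grey sheet-steel tool caddy; foot 76 (x) x 124 (y) x 6 mm, walls 54 (x) x 104 (y) mm outside and 85 mm high, 4 mm thick. Two open cells, each 46 (x) x 46 (y) mm and centred at y = -25 and +25 mm, inner floor at z = 6 mm. Origin at the centre of its underside. Either tool may go in either cell.
- spray_can: Bystander: upright spray can, 65 mm across, 190 mm high, near the caddy's -y end; origin at the centre of its underside.
- cap: Bystander: black round dust cap, 64 mm across, 39 mm high; origin at the centre of its underside.
- chock: Bystander: red wedge-shaped wheel chock, 90 x 140 x 85 mm high; origin at the centre of its underside.
Things that resemble listed ones, but are neither listed nor needed, are in the scene too. Of the things that look like the driver, the largest one is meant.

How it is judged (in metres and radians):
On the way, in this order (a step that is already met when the one before it is completed fails the run):
1. both the stop pin and the screwdriver stand released in the caddy (x of stop_pin in the frame of caddy between -0.027 and 0.027 m and y of stop_pin in the frame of caddy between -0.052 and 0.052 m and z of each of stop_pin, driver in the frame of caddy below 0.045 m and angle between each of stop_pin, driver's own z axis and vertical below 0.8 rad and linear speed of each of stop_pin, driver below 0.05 m/s and contact force between each of stop_pin, driver and the fingers below 0.05 N and x of driver in the frame of caddy between -0.027 and 0.027 m and y of driver in the frame of caddy between -0.052 and 0.052 m), for 0.2 s.
2. then the tote stands home against the end stop (y of tote in the frame of track above 0.2 m and z of tote in the frame of track below 0.076 m and angle between tote's own z axis and vertical below 0.06 rad and linear speed of tote below 0.03 m/s and x of bucket_1 in the frame of tote between -0.069 and 0.069 m and y of bucket_1 in the frame of tote between -0.07 and 0.07 m and z of each of bucket_1, bucket_2 in the frame of tote below 0.05 m and x of bucket_2 in the frame of tote between -0.069 and 0.069 m and y of bucket_2 in the frame of tote between -0.07 and 0.07 m), for 0.2 s.
At the end, for the whole second after the job is handed in: Pin and screwdriver stand released and still in the caddy, handle up (lean under 0.8 rad), tip inside the walls and under 45 mm above the caddy's underside. The tote rests level on the rollers within 7 mm of the end stop, with both cam buckets in it (all of step 1 and all of step 2); the robot touches nothing.
It fails at once if the tote is lifted off the rollers (by more than 20 mm) or tipped (z of tote in the frame of track above 0.09 m or angle between tote's own z axis and vertical above 0.3 rad).
It fails at once if a bystander (spray can, dust cap, wheel chock) is shifted by more than 25 mm or knocked over (distance of any of spray_can, cap, chock from where it was at the start of the episode above 0.025 m or angle between spray_can's own z axis and vertical above 0.4 rad).
It also fails if it takes over 66 s, if anything falls off the work surface, if the arm or the gripper's body presses on something with over 40 N, if the wrist force passes 120 N, or if a joint passes its speed limit or range.

## Working session

There is one attempt and no reset: what is moved stays moved. The work goes in short steps, Python scripts to look and compute and a tool call to move; the robot and the scene stay as the last step left them, time stands still between calls to the robot, and variables do not carry over. Pictures are saved under pics/ and viewed, at most 10 in all, crops included, and the job is handed in when it is done.

Besides the shell and the picture viewer there is one more tool, called after "Emit:" as a command line: name --argument value ..., lists and objects as JSON in quotes. move_arm: Moves the arm, as the interface text tells. Its arguments: {"type":"object","properties":{"motion":{"type":"array"}},"required":["motion"]}

```bash
mkdir -p pics; python3 - <<'E'
from plant import ctrl
import cv2,numpy as np,pickle
o=ctrl.get_obs(); print(o)
d={}
for n in("side","top"):
    s=ctrl.snapshot(n); d[n]=s; cv2.imwrite(f"pics/{n}0.png",cv2.resize(s["color"],(768,576),interpolation=cv2.INTER_CUBIC)); print(n,s["camera_matrix"],s["cam_to_world"],[k for k in s])
pickle.dump(d,open("s0.pkl","wb"))
E
```

```text
{'clock': 0.0, 'joint_pos': array([-5.86661782e+01,  2.05920215e+01,  6.33736192e-01, -2.05797301e-02,
       -7.01331152e+01, -1.65063179e+01]), 'qvel': array([ 0.01293776,  0.02481972, -0.0048866 , -0.02144002,  0.05488709,
       -0.0408116 ]), 'tau': array([-6.95468661e-04, -5.82728970e+01,  2.93055063e+01,  6.99737549e+00,
        6.85686129e-03, -1.92866296e-04]), 'tool_pos': array([ 0.17260243, -0.65210029,  0.24461429]), 'orientation': array([ 1.79906869e+02, -7.42257685e-03, -1.65179499e+02]), 'force': array([-0.03180459,  0.39780334, -0.04965867]), 'moment': array([-0.00326613,  0.02926325,  0.00587678]), 'gripper_force': 0.0, 'opening': 0.08761935199887487}
side [[351.80655118   0.         261.88160451]
 [  0.         351.80655118 189.46191034]
 [  0.           0.           1.        ]] [[-0.9332117   0.25349142 -0.25467239  0.21966924]
 [-0.35893091 -0.62434832  0.69379952  0.65678447]
 [ 0.01686794  0.73887162  0.67363506  0.83093146]
 [ 0.          0.          0.          1.        ]] ['color', 'camera_matrix', 'cam_to_world']
top [[391.63293173   0.         253.51577243]
 [  0.         391.63293173 199.07676866]
 [  0.           0.           1.        ]] [[-0.02616269  0.99034161 -0.13615804  0.3298158 ]
 [-0.99959683 -0.02742032 -0.00736895 -0.1315609 ]
 [-0.01103127  0.13591036  0.99065972  1.5686133 ]
 [ 0.          0.          0.          1.        ]] ['color', 'camera_matrix', 'cam_to_world']
```

View pics/side0.png

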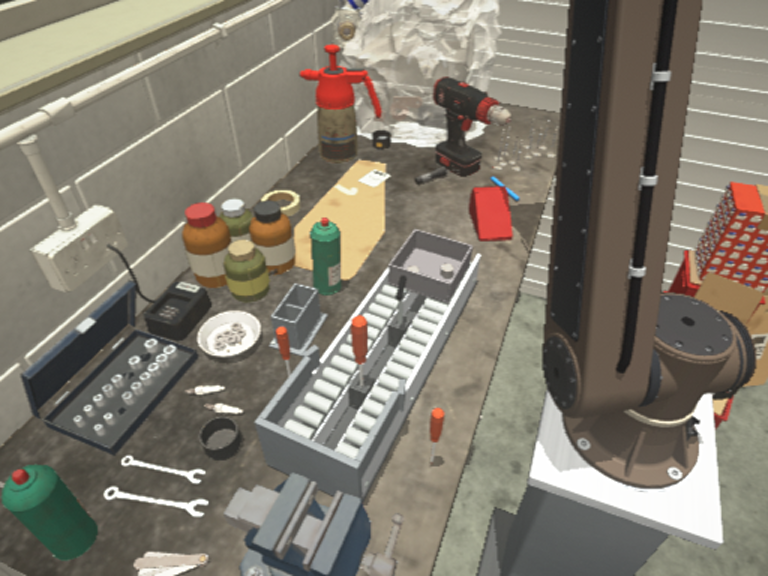

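View pics/top0.png

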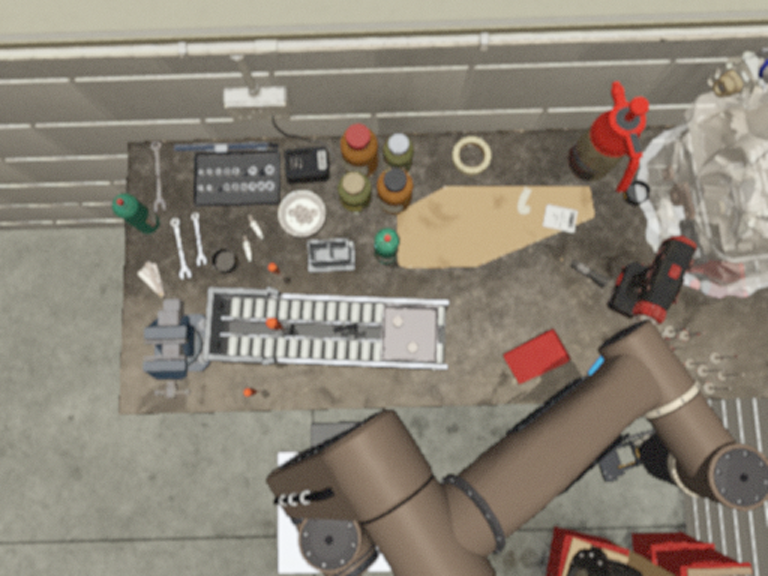

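The side view shows the driver at about (360,340), the pin at (402,285), the tote at (430,265), the caddy at (297,315) and the spray can at (325,255). The bay is at the near end. In the top view the track spans (207–447, 290–368), with +y to the left. I'll enlarge both views.

```bash
python3 - <<'E'
import cv2,pickle
d=pickle.load(open("s0.pkl","rb"))
t=d["top"]["color"][150:255,130:310]; cv2.imwrite("pics/t1.png",cv2.resize(t,None,fx=4.4,fy=4.4,interpolation=cv2.INTER_CUBIC))
t=d["side"]["color"][145:330,165:325]; cv2.imwrite("pics/s1.png",cv2.resize(t,None,fx=3.2,fy=3.2,interpolation=cv2.INTER_CUBIC))
E
```

```text
(no output)
```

View pics/t1.png

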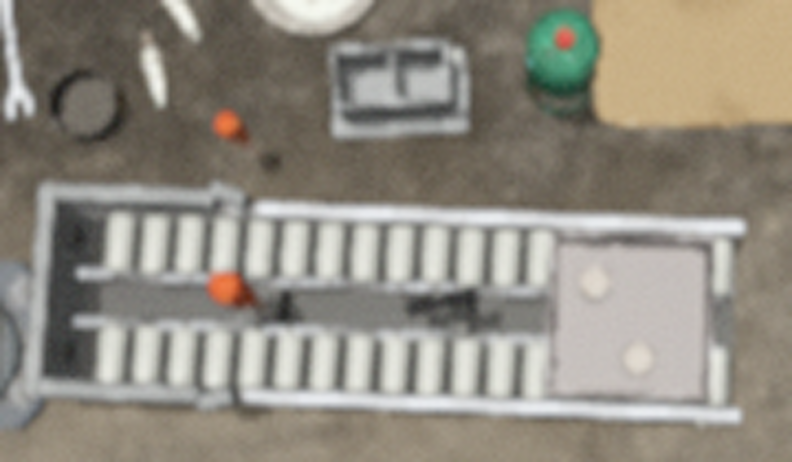

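View pics/s1.png

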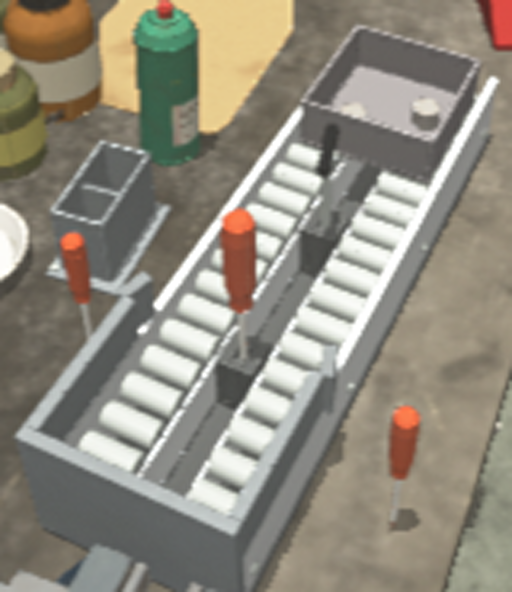

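The track, tote and tools are all clear in both crops. In the top crop the driver cap is at (225,290), the pin bar runs (410,305)–(475,298), and the caddy walls cover (335–462, 42–130). In the side crop the driver runs (238,218)→(240,308) and the bar (331,128)→(326,172).

```bash
cat > h.py <<'E'
import numpy as np,pickle
from scipy.optimize import least_squares
d=pickle.load(open("s0.pkl","rb"))
OFF={"top":(4.4,130,150),"side":(3.2,165,145)}
def px(n,p): f,a,b=OFF[n]; return np.array([(p[0]+.5)/f-.5+a,(p[1]+.5)/f-.5+b])
def proj(n,P):
    s=d[n];T=s["cam_to_world"];c=(np.asarray(P)-T[:3,3])@T[:3,:3]
    c=c*[1,-1,-1];u=c@s["camera_matrix"].T;return u[...,:2]/u[...,2:]
def tri(a,b):
    f=lambda X:np.r_[proj("top",X)-px("top",a),proj("side",X)-px("side",b)]
    r=least_squares(f,[.4,0,.1]);return r.x*1000,np.abs(r.fun).max()
def pose(obs):
    A=lambda v,P:np.array([v[0],v[1],0])+np.array([[np.cos(v[2]),-np.sin(v[2]),0],[np.sin(v[2]),np.cos(v[2]),0],[0,0,1]])@(np.array(P)/1000)
    f=lambda v:np.concatenate([proj(n,A(v,P))-px(n,p) for n,p,P in obs])
    best=min((least_squares(f,[.5,0,t]) for t in (-.2,.2)),key=lambda r:r.cost);return best.x,best.fun.reshape(-1,2).round(1)
E
python3 - <<'E'
from h import *
np.set_printoptions(suppress=True,precision=4)
tr=[("top",(40,186),(89,301,132)),("top",(30,390),(-89,301,132)),("top",(745,220),(89,-300,84)),("top",(740,418),(-89,-300,84)),
("side",(20,437),(89,301,132)),("side",(238,533),(-89,301,132)),("side",(496,82),(-89,-300,84))]
v,r=pose(tr);print("track",v,np.degrees(v[2]));print(r.tolist())
c=[("top",(332,42),(27,52,85)),("top",(462,45),(27,-52,85)),("top",(338,124),(-27,52,85)),("side",(55,212),(27,52,85)),("side",(103,144),(27,-52,85)),("side",(152,153),(-27,-52,85)),("side",(98,221),(-27,52,85))]
w,r=pose(c);print("caddy",w,np.degrees(w[2]));print(r.tolist())
for n,a,b in [("driver top",(225,288),(238,216)),("bar far",(475,298),(331,130)),("bar near",(410,305),(326,170)),("bucket",(596,282),(354,108)),("caddy tl",(332,42),(55,212)),("caddy tr",(462,45),(103,144)),("can top",(565,38),(165,6)),("tote c1 -x+y",(553,397),(430,178)),("tote c2 -x -y",(705,398),(478,66)),("tote +x-y",(710,247),(362,28)),("tote +x+y",(556,245),(305,103)),("block b?",(0,0),(0,0))][:-1]:
    print(n,*tri(a,b))
E
```

```text
track [ 0.4609  0.0101 -0.0592] -3.392086815644494
[[0.2, -0.4], [-1.1, 1.2], [0.1, -1.3], [0.4, 0.6], [-1.1, -0.3], [0.3, 0.3], [1.2, -1.4]]
caddy [0.6639 0.0098 0.024 ] 1.3733821700367257
[[0.3, 1.4], [-2.5, -0.6], [-0.6, -3.6], [-0.8, -0.7], [0.6, -1.7], [0.9, -0.3], [2.2, 1.2]]
driver top [467.8032 130.9993 228.4228] 0.6877729135599395
bar far [462.0646 -60.8567 157.1486] 0.9050435145421147
bar near [451.5385  -8.9032 158.1033] 0.7725422228510865
bucket [ 475.3465 -162.6165   98.6892] 0.08499070264696229
caddy tl [691.1112  61.8118  81.6295] 1.2592616973226995
caddy tr [697.1421 -48.8786  69.285 ] 0.9836208626233258
can top [ 668.5669 -141.4969  184.644 ] 0.020032356708128418
tote c1 -x+y [ 380.7255 -122.7826   71.1366] 0.4718633997201209
tote c2 -x -y [ 373.2418 -250.4527  118.452 ] 0.018891475425476756
tote +x-y [ 500.6934 -258.8072  124.6294] 0.3287156759829202
tote +x+y [ 510.8204 -127.9298  120.2593] 1.4719935564601485
```

```bash
python3 - <<'E'
from h import *
np.set_printoptions(suppress=True,precision=4)
import cv2
c=[("side",(53,212),(27,52,85)),("side",(103,142),(27,-52,85)),("side",(152,153),(-27,-52,85)),("side",(104,223),(-27,52,85)),("top",(332,42),(27,52,85)),("side",(170,208),(-38,-62,6)),("side",(117,292),(-38,62,6)),("side",(48,268),(38,62,6)),("top",(469,132),(-38,-62,6)),("top",(333,137),(-38,62,6)),("top",(462,41),(38,-62,6))]
w,r=pose(c);print("caddy",w,np.degrees(w[2]));print(r.tolist())
v=(.4609,.0101,-.0592)
# overlay
def A(v,P):
    c,s=np.cos(v[2]),np.sin(v[2]);return np.array([v[0],v[1],0])+(np.array(P)/1000)@np.array([[c,-s,0],[s,c,0],[0,0,1]]).T
out=[]
for n in ("top","side"):
    f,a,b=OFF[n]; im=cv2.imread(f"pics/{n[0]}1.png")
    def poly(P,col):
        q=((proj(n,np.array(P))-[a,b]+.5)*f-.5).round().astype(int);cv2.polylines(im,[q],True,col,1,cv2.LINE_AA)
    sq=lambda x0,x1,y0,y1,z:[(x0,y0,z),(x1,y0,z),(x1,y1,z),(x0,y1,z)]
    poly(A(w,sq(-27,27,-52,52,85)),(0,0,255));poly(A(w,sq(-38,38,-62,62,6)),(255,0,0));poly(A(w,sq(-23,23,2,48,85)),(0,255,255))
    poly(A(v,sq(-77,77,-300,301,84)),(0,0,255));poly(A(v,sq(-89,89,128,290,132)),(0,255,0));poly(A(v,sq(-77,77,128,277,132)),(0,255,255))
    poly(A(v,sq(-18,18,-300,277,70)),(255,0,255))
    cv2.imwrite(f"pics/ov_{n}.png",im);out.append(im)
h=max(i.shape[0] for i in out)
big=np.zeros((600,800,3),np.uint8)
a=cv2.resize(out[1],None,fx=.98,fy=.98);b=cv2.resize(out[0],None,fx=1,fy=1)
cv2.imwrite("pics/ovs.png",out[1])
E
```

```text
caddy [0.6658 0.0112 0.0309] 1.7723945296500005
[[-0.9, -0.5], [-0.3, -0.9], [0.0, -0.3], [-0.3, 0.7], [-0.1, 1.1], [0.7, -0.9], [0.2, 0.3], [-0.6, 1.2], [0.0, -0.8], [0.4, -0.2], [0.7, 1.6]]
```

View pics/ov_top.png

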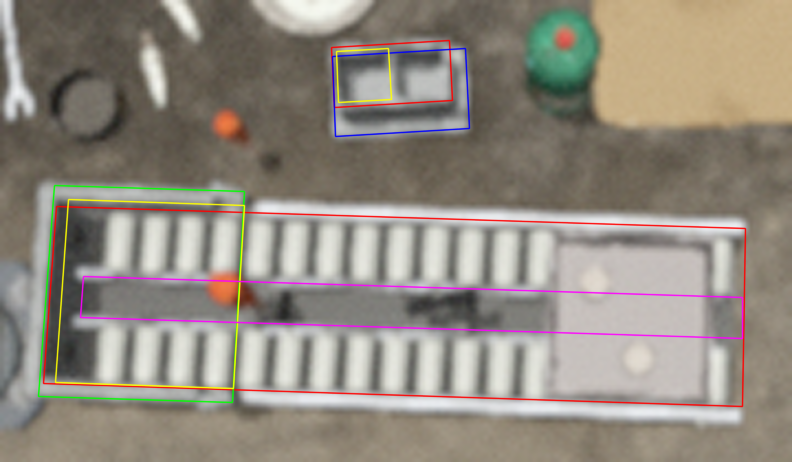

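View pics/ov_side.png

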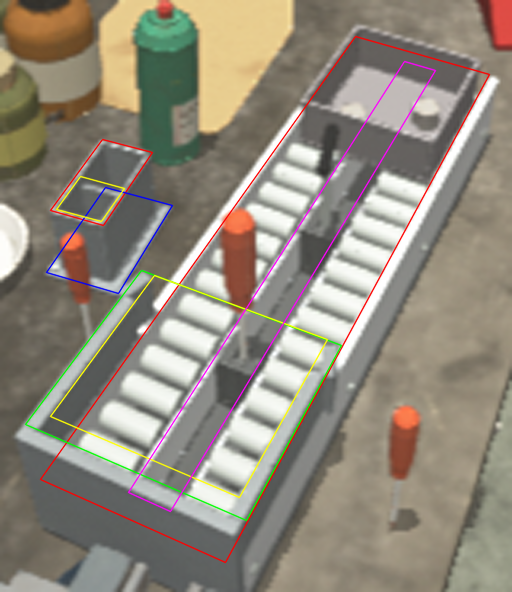

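The overlays fit both views to about 1 px (≈3 mm). The track channel and caddy cells line up. Next I'll work out the tool leans, the surrounding clearances and the move numbers.

```bash
cat >> h.py <<'E'
from scipy.spatial.transform import Rotation as Ro
def ray(n,p,z,full=False):
    s=d[n];T=s["cam_to_world"];q=np.array(p) if full else px(n,p)
    c=np.linalg.inv(s["camera_matrix"])@[q[0],q[1],1];w=T[:3,:3]@(c*[1,-1,-1]);return (T[:3,3]+w*(z-T[2,3])/w[2])*1000
def goto(x,y,z,yaw,o=None):
    from plant import ctrl
    o=o or ctrl.get_obs();R=Ro.from_euler("xyz",o["orientation"],degrees=True);G=Ro.from_euler("xyz",[180,0,yaw],degrees=True)
    print("shift",(R.inv().apply(np.array([x,y,z])/1-o["tool_pos"]*1000)).round(1),"turn",np.degrees((R.inv()*G).as_rotvec()).round(1))
E
python3 - <<'E'
from h import *
np.set_printoptions(suppress=True,precision=3)
print("block b top",ray("side",(242,356),.063),"a",ray("side",(325,216),.063))
print("handle bottom",tri((243,299),(240,306)))
for t,p in[("black cap",(397,178)),("olive",(353,188)),("red",(358,137))]: print(t,ray("top",np.array(p)/1.5,.15,True))
print("look1",tri((227,122),(73,240))," look2",ray("side",(404,412),.15))
print("chock c",ray("top",np.array((537,356))/1.5,.085,True),"cap",ray("top",np.array((223,262))/1.5,.04,True))
goto(457,-35,246,-79)
E
```

```text
block b top [468.75  134.426  63.   ] a [461.218 -43.904  63.   ]
handle bottom (array([467.523, 135.024, 129.277]), np.float64(0.4736319553458088))
black cap [ 828.799 -170.923  150.   ]
olive [806.118 -60.062 150.   ]
red [939.641 -75.394 150.   ]
look1 (array([611.854, 142.561, 156.02 ]), np.float64(0.027024509260172636))  look2 [313.715 195.817 150.   ]
chock c [ 377.611 -509.708   85.   ] cap [649.654 295.029  40.   ]
shift [-432.8  523.8   -0.6] turn [  0.1   0.1 -86.2]
```

Emit:
move_arm --motion '[[[-433,524,0],[0,0,-86],0],[[-433,524,0],[0,0,-86],0],[[-433,524,0],[0,0,-86],0],[[-433,524,0],[0,0,-86],0],[[-433,524,0],[0,0,-86],0],[[-433,524,0],[0,0,-86],0],[[-433,524,0],[0,0,-86],0],[[-433,524,0],[0,0,-86],0],[[-433,524,0],[0,0,-86],0],[[-433,524,0],[0,0,-86],0]]'

```text
clock: 0.93
tool_pos: [0.3472, -0.2722, 0.2455]
orientation: [-180.0, 0.0, -93.2]
force: [1.5, -0.1, 1.0]
opening: 0.0878
gripper_force: 0.0
```

```bash
python3 -c "
from h import *
goto(457,-35,246,-79)"
```

```text
shift [-243.   -96.3   -0.4] turn [ -0.    0.  -14.2]
```

Emit:
move_arm --motion '[[[-243,-96,0],[0,0,-14],0],[[-243,-96,0],[0,0,-14],0],[[-243,-96,0],[0,0,-14],0],[[-243,-96,0],[0,0,-14],0],[[-243,-96,0],[0,0,-14],0],[[-243,-96,0],[0,0,-14],0],[[-243,-96,0],[0,0,-14],0],[[-243,-96,0],[0,0,-14],0],[[-243,-96,0],[0,0,-14],0]]'

```text
clock: 1.68
tool_pos: [0.4577, -0.0369, 0.2451]
orientation: [179.9, -0.0, -79.4]
force: [-0.1, -0.3, -1.0]
opening: 0.0878
gripper_force: 0.0
```

```bash
python3 -c "
from h import *
goto(457,-35,155,-79)"
```

```text
shift [-2.   0.3 90.1] turn [ 0.1 -0.  -0.4]
```

Emit:
move_arm --motion '[[[-2,0,40],[0,0,0],0],[[-2,0,75],[0,0,0],0],[[-2,0,90],[0,0,0],0],[[-2,0,90],[0,0,0],0.5],[[-2,0,90],[0,0,0],0.8],[[-2,0,90],[0,0,0],1],[[-2,0,90],[0,0,0],1],[[-2,0,90],[0,0,0],1],[[-2,0,90],[0,0,0],1],[[-2,0,90],[0,0,0],1]]'

```text
clock: 2.52
tool_pos: [0.4579, -0.0354, 0.1563]
orientation: [-179.9, 0.0, -79.6]
force: [-0.4, 0.7, -0.2]
opening: 0.0467
gripper_force: 0.0
```

Emit:
move_arm --motion '[[[0,0,0],[0,0,0],1],[[0,0,0],[0,0,0],1],[[0,0,0],[0,0,0],1],[[0,0,0],[0,0,0],1],[[0,0,0],[0,0,0],1],[[0,0,0],[0,0,0],1],[[0,0,0],[0,0,0],1],[[0,0,0],[0,0,0],1]]'

```text
clock: 3.18
tool_pos: [0.4576, -0.0355, 0.1555]
orientation: [180.0, -0.0, -79.6]
force: [-0.1, -0.7, 0.6]
opening: 0.0129
gripper_force: 30.0
```

Emit:
move_arm --motion '[[[0,0,-8],[0,0,0],1],[[0,0,-20],[0,0,0],1],[[0,0,-35],[0,0,0],1],[[0,0,-60],[0,0,0],1],[[0,0,-90],[0,0,0],1],[[0,0,-125],[0,0,0],1],[[0,0,-125],[0,0,0],1],[[0,0,-125],[0,0,0],1]]'

```text
clock: 3.85
tool_pos: [0.4585, -0.0353, 0.283]
orientation: [-179.7, 0.0, -79.5]
force: [-0.3, -0.1, -1.8]
opening: 0.013
gripper_force: 30.0
```

```bash
python3 - <<'E'
from plant import ctrl
import cv2,pickle
d={n:ctrl.snapshot(n) for n in("side","top")}
pickle.dump(d,open("s1.pkl","wb"));print(ctrl.get_obs()["tool_pos"],ctrl.get_obs()["opening"])
a=cv2.resize(d["side"]["color"][90:300,180:380],(571,600),interpolation=cv2.INTER_CUBIC)
cv2.imwrite("pics/lift.png",a)
E
```

```text
[ 0.45705356 -0.03552092  0.28023184] 0.012914515195791848
```

View pics/lift.png

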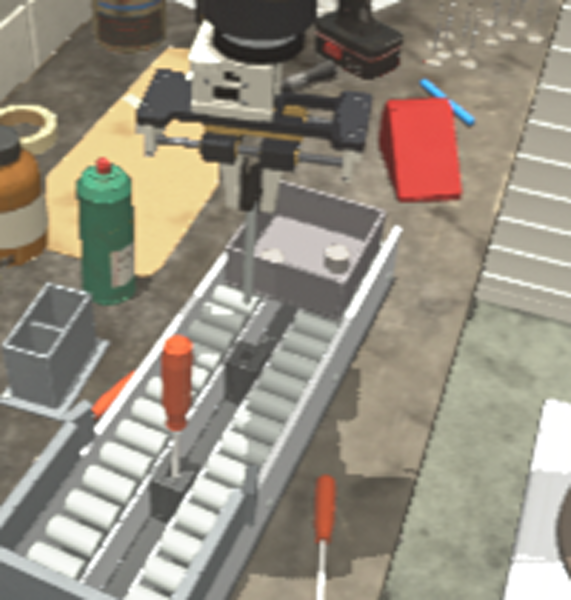

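The pin is clear of the block and hangs nearly vertical in the jaws, with its tip at crop (248,300). One small look-alike driver now leans near the track; it isn't needed.

```bash
python3 - <<'E'
from h import *
t=ray("side",(180+248/2.855,90+300/2.855),.138,True);print("tip",t)
from plant import ctrl
p=ctrl.get_obs()["tool_pos"]*1000;print(t-p)
goto(667,-14,280,-79)
import cv2
d1=pickle.load(open("s1.pkl","rb"));cv2.imwrite("pics/t2.png",cv2.resize(d1["top"]["color"][140:270,80:310],(796,450),interpolation=cv2.INTER_CUBIC))
E
```

```text
tip [459.75620508 -39.91190491 138.        ]
[   2.70264383   -4.39098195 -142.23183808]
shift [ 1.690e+01 -2.104e+02  1.000e-01] turn [ 0.   0.  -0.6]
```

View pics/t2.png

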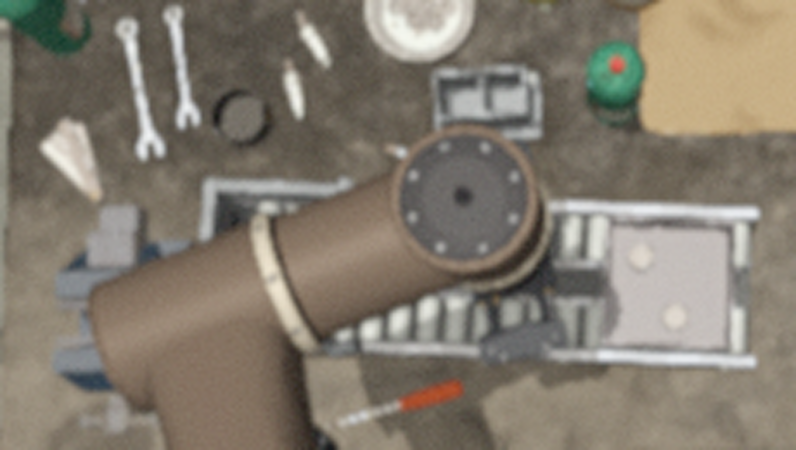

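Emit:
move_arm --motion '[[[12,-35,0],[0,0,0],1],[[12,-70,0],[0,0,0],1],[[12,-105,0],[0,0,0],1],[[12,-140,0],[0,0,0],1],[[12,-175,0],[0,0,0],1],[[12,-200,0],[0,0,0],1],[[12,-208,0],[0,0,0],1],[[12,-208,0],[0,0,0],1],[[12,-208,0],[0,0,0],1]]'

```text
clock: 4.7
tool_pos: [0.6635, -0.0097, 0.2785]
orientation: [179.8, 0.0, -79.6]
force: [0.2, -0.2, -1.3]
opening: 0.0131
gripper_force: 30.0
```

Emit:
move_arm --motion '[[[0,0,30],[0,0,0],1],[[0,0,50],[0,0,0],1],[[0,0,70],[0,0,0],1],[[0,0,90],[0,0,0],1],[[0,0,105],[0,0,0],1],[[0,0,115],[0,0,0],1],[[0,0,120],[0,0,0],1],[[0,0,120],[0,0,0],1],[[0,0,120],[0,0,0],1]]'

```text
clock: 5.45
tool_pos: [0.6644, -0.0097, 0.1615]
orientation: [-179.9, -0.0, -79.5]
force: [-0.2, 0.6, -0.1]
opening: 0.0129
gripper_force: 30.0
```

Emit:
move_arm --motion '[[[0,0,5],[0,0,0],1],[[0,0,5],[0,0,0],1],[[0,0,5],[0,0,0],0],[[0,0,5],[0,0,0],0],[[0,0,5],[0,0,0],0],[[0,0,5],[0,0,0],0],[[0,0,5],[0,0,0],0],[[0,0,5],[0,0,0],0],[[0,0,5],[0,0,0],0],[[0,0,5],[0,0,0],0]]'

```text
clock: 6.28
tool_pos: [0.6644, -0.0096, 0.1556]
orientation: [180.0, -0.0, -79.5]
force: [0.4, 0.3, -0.3]
opening: 0.0605
gripper_force: 0.0
```

Emit:
move_arm --motion '[[[0,0,-20],[0,0,0],0],[[0,0,-60],[0,0,0],0],[[0,0,-100],[0,0,0],0],[[0,0,-130],[0,0,0],0],[[0,0,-130],[0,0,0],0]]'

```text
clock: 6.7
tool_pos: [0.6672, -0.0098, 0.294]
orientation: [-179.3, -0.1, -79.5]
force: [1.2, 0.3, 1.3]
opening: 0.0869
gripper_force: 0.0
```

```bash
python3 -c "
from h import *
goto(467.5,132,287,-79)"
```

```text
shift [-175.8  170.6    4.7] turn [-0.7 -0.1 -0.5]
```

Emit:
move_arm --motion '[[[-176,171,4],[0,0,0],0],[[-176,171,4],[0,0,0],0],[[-176,171,4],[0,0,0],0],[[-176,171,4],[0,0,0],0],[[-176,171,4],[0,0,0],0],[[-176,171,4],[0,0,0],0],[[-176,171,4],[0,0,0],0],[[-176,171,4],[0,0,0],0],[[-176,171,4],[0,0,0],0]]'

```text
clock: 7.45
tool_pos: [0.4644, 0.1328, 0.282]
orientation: [-179.9, 0.0, -79.5]
force: [0.2, -1.2, 0.1]
opening: 0.0875
gripper_force: 0.0
```

```bash
python3 - <<'E'
from h import *
goto(467.5,132.5,195,-79)
from plant import ctrl
import cv2
s=ctrl.snapshot("side");pickle.dump(s,open("s2.pkl","wb"))
cv2.imwrite("pics/s2.png",cv2.resize(s["color"][90:290,160:360],(600,600),interpolation=cv2.INTER_CUBIC))
E
```

```text
shift [ 0.9 -2.9 87. ] turn [-0.1  0.  -0.5]
```

View pics/s2.png

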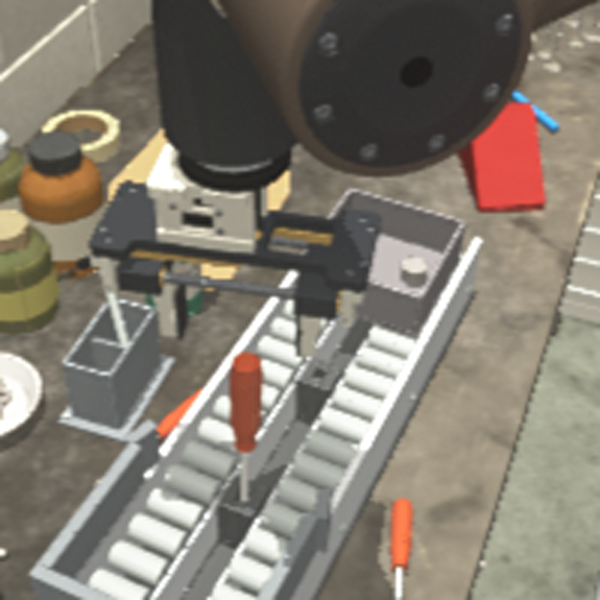

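The pin stands in the caddy's far (−y) cell at (118,320). The jaws straddle the driver at (245,400), so I'll descend and grip.

Emit:
move_arm --motion '[[[1,-3,35],[0,0,0],0],[[1,-3,70],[0,0,0],0],[[1,-3,87],[0,0,0],0],[[1,-3,87],[0,0,0],1],[[1,-3,87],[0,0,0],1],[[1,-3,87],[0,0,0],1],[[1,-3,87],[0,0,0],1],[[1,-3,87],[0,0,0],1],[[1,-3,87],[0,0,0],1],[[1,-3,87],[0,0,0],1]]'

```text
clock: 8.33
tool_pos: [0.4676, 0.1322, 0.1953]
orientation: [-179.9, 0.0, -79.5]
force: [0.5, -0.1, -1.2]
opening: 0.0467
gripper_force: 0.0
```

Emit:
move_arm --motion '[[[0,0,0],[0,0,0],1],[[0,0,0],[0,0,0],1],[[0,0,0],[0,0,0],1],[[0,0,0],[0,0,0],1],[[0,0,0],[0,0,0],1],[[0,0,0],[0,0,0],1]]'

```text
clock: 8.83
tool_pos: [0.4673, 0.1321, 0.1946]
orientation: [180.0, 0.0, -79.5]
force: [-0.4, 0.0, 1.6]
opening: 0.0268
gripper_force: 29.9
```

Emit:
move_arm --motion '[[[0,0,-8],[0,0,0],1],[[0,0,-20],[0,0,0],1],[[0,0,-40],[0,0,0],1],[[0,0,-70],[0,0,0],1],[[0,0,-105],[0,0,0],1],[[0,0,-140],[0,0,0],1],[[0,0,-155],[0,0,0],1],[[0,0,-155],[0,0,0],1],[[0,0,-155],[0,0,0],1]]'

```text
clock: 9.58
tool_pos: [0.4674, 0.1321, 0.3505]
orientation: [-179.9, 0.1, -79.6]
force: [-1.0, 0.5, -1.5]
opening: 0.0269
gripper_force: 29.9
```

```bash
python3 - <<'E'
from h import *
goto(665,36,350,-79)
from plant import ctrl
import cv2
s=ctrl.snapshot("side");pickle.dump(s,open("s3.pkl","wb"))
cv2.imwrite("pics/s3.png",cv2.resize(s["color"][90:290,160:360],(600,600),interpolation=cv2.INTER_CUBIC))
E
```

```text
shift [ 130.4 -176.9    0.6] turn [-0.1  0.1 -0.6]
```

View pics/s3.png

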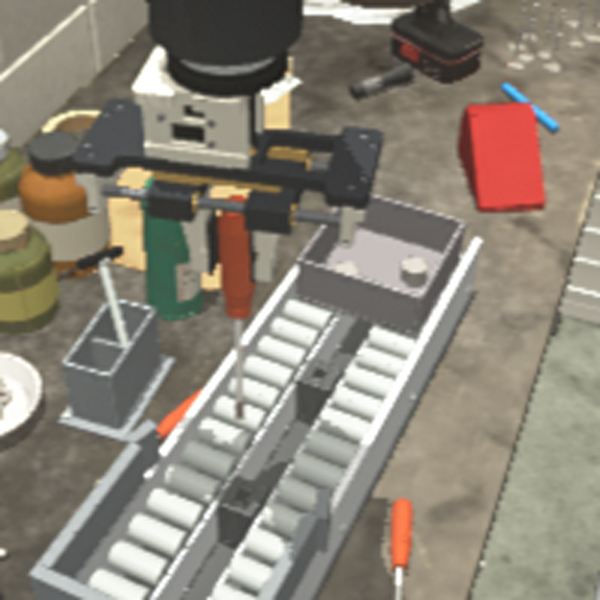

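```bash
python3 - <<'E'
from h import *
f=lambda u,v,z:ray("side",(160+u/3,90+v/3),z,True).round(0)
print("tip",f(239,416,.168)); 
for q in[(100,257),(82,262),(120,250)]: print("bar",f(*q,.148))
print("shank at mouth",f(122,335,.085),"can base-ish",f(175,310,.0))
E
```

```text
tip [470. 130. 168.]
bar [690. -27. 148.]
bar [703. -13. 148.]
bar [677. -44. 148.]
shank at mouth [653.   9.  85.] can base-ish [ 666. -124.    0.]
```

Emit:
move_arm --motion '[[[20,-30,0],[0,0,0],1],[[42,-57,0],[0,0,0],1],[[63,-85,0],[0,0,0],1],[[84,-114,0],[0,0,0],1],[[105,-142,0],[0,0,0],1],[[122,-166,0],[0,0,0],1],[[130,-176,0],[0,0,0],1],[[130,-176,0],[0,0,0],1],[[130,-176,0],[0,0,0],1],[[130,-176,0],[0,0,0],1]]'

```text
clock: 10.47
tool_pos: [0.6633, 0.0362, 0.3483]
orientation: [179.9, -0.0, -79.6]
force: [-0.4, -0.9, -0.9]
opening: 0.0272
gripper_force: 29.9
```

Emit:
move_arm --motion '[[[0,0,25],[0,0,0],1],[[0,0,50],[0,0,0],1],[[0,0,75],[0,0,0],1],[[0,0,90],[0,0,0],1],[[0,0,105],[0,0,0],1],[[0,0,120],[0,0,0],1],[[0,0,135],[0,0,0],1],[[0,0,148],[0,0,0],1],[[0,0,148],[0,0,0],1],[[0,0,148],[0,0,0],1]]'

```text
clock: 11.3
tool_pos: [0.6631, 0.0365, 0.2017]
orientation: [179.9, -0.0, -79.5]
force: [0.3, 0.6, -0.6]
opening: 0.027
gripper_force: 29.9
```

Contact-free. I'll go down a little more, release and retreat upward.

Emit:
move_arm --motion '[[[0,0,6],[0,0,0],1],[[0,0,6],[0,0,0],1],[[0,0,6],[0,0,0],0.6],[[0,0,6],[0,0,0],0],[[0,0,6],[0,0,0],0],[[0,0,6],[0,0,0],0],[[0,0,6],[0,0,0],0],[[0,0,6],[0,0,0],0],[[0,0,6],[0,0,0],0],[[0,0,6],[0,0,0],0]]'

```text
clock: 12.13
tool_pos: [0.6641, 0.0361, 0.1955]
orientation: [180.0, -0.0, -79.6]
force: [0.7, -0.8, -0.5]
opening: 0.0745
gripper_force: 0.0
```

Emit:
move_arm --motion '[[[0,0,-10],[0,0,0],0],[[0,0,-40],[0,0,0],0],[[0,0,-75],[0,0,0],0],[[0,0,-100],[0,0,0],0],[[0,0,-100],[0,0,0],0],[[0,0,-100],[0,0,0],0]]'

```text
clock: 12.63
tool_pos: [0.6649, 0.0362, 0.2987]
orientation: [-179.7, 0.0, -79.5]
force: [-0.4, 0.3, 0.7]
opening: 0.0875
gripper_force: 0.0
```

```bash
python3 - <<'E'
from h import *
from plant import ctrl
import cv2
v=(460.9,10.1,-.0592)
T=lambda x,y:(v[0]+np.cos(v[2])*x-np.sin(v[2])*y, v[1]+np.sin(v[2])*x+np.cos(v[2])*y)
for yy in (-325,-285,-269,137): print(yy,T(0,yy))
x,y=T(0,-330)
goto(x,y,295,-93.4+0)
s=ctrl.snapshot("side");pickle.dump(s,open("s4.pkl","wb"))
cv2.imwrite("pics/s4.png",cv2.resize(s["color"][90:290,160:360],(600,600),interpolation=cv2.INTER_CUBIC))
E
```

```text
-325 (np.float64(441.67123624313655), np.float64(-314.33066230611234))
-285 (np.float64(444.03785332090433), np.float64(-274.40073463766777))
-269 (np.float64(444.9845001520115), np.float64(-258.4287635702899))
137 (np.float64(469.0056634913547), np.float64(146.86000226442275))
shift [309.1 284.3   2.2] turn [-0.3  0.1 13.9]
```

View pics/s4.png

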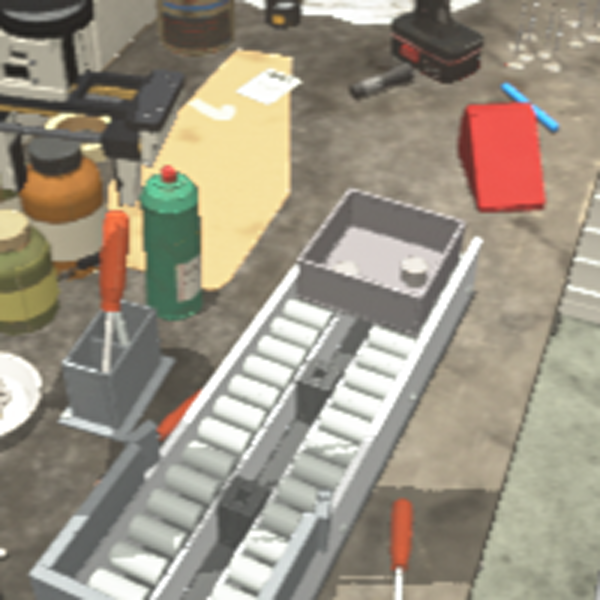

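Both tools stand in the caddy: driver at (115,260), pin shank at (122,330). The tote is undisturbed. Now I'll move behind the tote with the jaws closed.

Emit:
move_arm --motion '[[[309,284,0],[0,0,14],0],[[309,284,0],[0,0,14],0.3],[[309,284,0],[0,0,14],1],[[309,284,0],[0,0,14],1],[[309,284,0],[0,0,14],1],[[309,284,0],[0,0,14],1],[[309,284,0],[0,0,14],1],[[309,284,0],[0,0,14],1],[[309,284,0],[0,0,14],1],[[309,284,0],[0,0,14],1]]'

```text
clock: 13.52
tool_pos: [0.4404, -0.3179, 0.2949]
orientation: [179.9, 0.0, -93.5]
force: [0.8, -0.5, 0.2]
opening: 0.0331
gripper_force: 0.0
```

```bash
python3 -c "
from h import *
goto(441.4,-319.3,109,-93.4)"
```

```text
shift [  1.5  -1.3 185.9] turn [ 0.1  0.  -0.1]
```

Emit:
move_arm --motion '[[[2,-1,40],[0,0,0],1],[[2,-1,80],[0,0,0],1],[[2,-1,120],[0,0,0],1],[[2,-1,150],[0,0,0],1],[[2,-1,175],[0,0,0],1],[[2,-1,186],[0,0,0],1],[[2,-1,186],[0,0,0],1],[[2,-1,186],[0,0,0],1],[[2,-1,186],[0,0,0],1]]'

```text
clock: 14.27
tool_pos: [0.4437, -0.319, 0.1103]
orientation: [-180.0, -0.0, -93.5]
force: [-0.8, 0.5, 0.2]
opening: 0.0004
gripper_force: 0.0
```

Emit:
move_arm --motion '[[[-8,0,0],[0,0,0],1],[[-16,0,0],[0,0,0],1],[[-24,0,0],[0,0,0],1],[[-30,0,0],[0,0,0],1],[[-36,0,0],[0,0,0],1],[[-42,0,0],[0,0,0],1],[[-48,0,0],[0,0,0],1],[[-54,0,0],[0,0,0],1],[[-60,0,0],[0,0,0],1],[[-66,0,0],[0,0,0],1]]'

```text
clock: 15.1
tool_pos: [0.4476, -0.2525, 0.1097]
orientation: [-180.0, -0.0, -93.6]
force: [-0.2, -1.6, 1.3]
opening: 0.0001
gripper_force: 0.8
```

Emit:
move_arm --motion '[[[-9,0,0],[0,0,0],1],[[-18,0,0],[0,0,0],1],[[-27,0,0],[0,0,0],1],[[-36,0,0],[0,0,0],1],[[-45,0,0],[0,0,0],1],[[-54,0,0],[0,0,0],1],[[-63,0,0],[0,0,0],1],[[-72,0,0],[0,0,0],1],[[-81,0,0],[0,0,0],1],[[-90,0,0],[0,0,0],1]]'

```text
clock: 15.93
tool_pos: [0.4529, -0.1622, 0.1095]
orientation: [180.0, 0.0, -93.6]
force: [1.4, -2.5, -0.4]
opening: 0.0008
gripper_force: 0.8
```

Emit:
move_arm --motion '[[[-9,0,0],[0,0,0],1],[[-18,0,0],[0,0,0],1],[[-27,0,0],[0,0,0],1],[[-36,0,0],[0,0,0],1],[[-45,0,0],[0,0,0],1],[[-54,0,0],[0,0,0],1],[[-63,0,0],[0,0,0],1],[[-72,0,0],[0,0,0],1],[[-81,0,0],[0,0,0],1],[[-90,0,0],[0,0,0],1]]'

```text
clock: 16.77
tool_pos: [0.4585, -0.0724, 0.1096]
orientation: [180.0, -0.0, -93.6]
force: [0.6, -1.1, 0.8]
opening: 0.0006
gripper_force: 0.8
```

```bash
python3 -c "
from h import *
from plant import ctrl
o=ctrl.get_obs();p=o['tool_pos']*1000-[460.9,10.1,0];t=-.0592
print(o['force'],'track xy',p[0]*np.cos(t)+p[1]*np.sin(t),-p[0]*np.sin(t)+p[1]*np.cos(t))"
```

```text
[ 0.59641102 -1.14236643  0.76547391] track xy 2.4747983708253374 -82.48052939479085
```

Emit:
move_arm --motion '[[[-9,0,0],[0,0,0],1],[[-18,0,0],[0,0,0],1],[[-27,0,0],[0,0,0],1],[[-36,0,0],[0,0,0],1],[[-45,0,0],[0,0,0],1],[[-54,0,0],[0,0,0],1],[[-63,0,0],[0,0,0],1],[[-72,0,0],[0,0,0],1],[[-81,0,0],[0,0,0],1],[[-90,0,0],[0,0,0],1]]'

```text
clock: 17.6
tool_pos: [0.464, 0.0174, 0.1095]
orientation: [180.0, -0.0, -93.6]
force: [0.9, -1.3, 0.5]
opening: 0.0006
gripper_force: 0.8
```

Emit:
move_arm --motion '[[[-9,0,0],[0,0,0],1],[[-18,0,0],[0,0,0],1],[[-27,0,0],[0,0,0],1],[[-36,0,0],[0,0,0],1],[[-45,0,0],[0,0,0],1],[[-54,0,0],[0,0,0],1],[[-63,0,0],[0,0,0],1],[[-71,0,0],[0,0,0],1],[[-78,0,0],[0,0,0],1],[[-84,0,0],[0,0,0],1]]'

```text
clock: 18.43
tool_pos: [0.4693, 0.1012, 0.1095]
orientation: [180.0, -0.0, -93.5]
force: [1.3, -1.5, 0.6]
opening: 0.0007
gripper_force: 0.6
```

Emit:
move_arm --motion '[[[-4,0,0],[0,0,0],1],[[-8,0,0],[0,0,0],1],[[-11,0,0],[0,0,0],1],[[-14,0,0],[0,0,0],1],[[-17,0,0],[0,0,0],1],[[-20,0,0],[0,0,0],1],[[-22,0,0],[0,0,0],1],[[-24,0,0],[0,0,0],1]]'

```text
clock: 19.1
tool_pos: [0.4708, 0.1245, 0.1095]
orientation: [180.0, -0.0, -93.6]
force: [0.2, -1.4, -0.6]
opening: 0.0005
gripper_force: 0.6
```

```bash
python3 -c "
from h import *
from plant import ctrl
o=ctrl.get_obs();p=o['tool_pos']*1000-[460.9,10.1,0];t=-.0592
print(o['force'],'track xy',p[0]*np.cos(t)+p[1]*np.sin(t),-p[0]*np.sin(t)+p[1]*np.cos(t))"
```

```text
[ 0.23297778 -1.37130672 -0.64987809] track xy 3.084859933654119 114.79537292140425
```

Not yet at the stop. I'll creep forward until the force rises.

Emit:
move_arm --motion '[[[-2,0,0],[0,0,0],1],[[-4,0,0],[0,0,0],1],[[-6,0,0],[0,0,0],1],[[-8,0,0],[0,0,0],1],[[-8,0,0],[0,0,0],1]]'

```text
clock: 19.52
tool_pos: [0.4713, 0.1328, 0.1096]
orientation: [-180.0, 0.0, -93.5]
force: [-0.0, -0.3, 0.3]
opening: 0.0005
gripper_force: 0.0
```

Emit:
move_arm --motion '[[[-1,0,0],[0,0,0],1],[[-2,0,0],[0,0,0],1],[[-3,0,0],[0,0,0],1],[[-3,0,0],[0,0,0],1]]'

```text
clock: 19.85
tool_pos: [0.4714, 0.1354, 0.1095]
orientation: [180.0, 0.0, -93.6]
force: [-0.2, 0.0, -0.0]
opening: 0.0004
gripper_force: 0.1
```

Emit:
move_arm --motion '[[[-1,0,0],[0,0,0],1],[[-2,0,0],[0,0,0],1],[[-3,0,0],[0,0,0],1],[[-4,0,0],[0,0,0],1],[[-4,0,0],[0,0,0],1]]'

```text
clock: 20.27
tool_pos: [0.4715, 0.137, 0.1096]
orientation: [179.9, -0.2, -93.6]
force: [4.7, -13.8, 2.6]
opening: 0.0003
gripper_force: 6.7
```

Emit:
move_arm --motion '[[[-1,0,0],[0,0,0],1],[[-2,0,0],[0,0,0],1],[[-3,0,0],[0,0,0],1],[[-3,0,0],[0,0,0],1]]'

```text
clock: 20.6
tool_pos: [0.4714, 0.1371, 0.1096]
orientation: [179.9, -0.5, -93.6]
force: [9.5, -28.7, 5.9]
opening: 0.0003
gripper_force: 13.8
```

The force rose to 29 N with the TCP stalled at track y ≈ 127, which matches the predicted home position. Backing off slowly, then lifting clear.

Emit:
move_arm --motion '[[[3,0,0],[0,0,0],1],[[6,0,0],[0,0,0],1],[[9,0,0],[0,0,0],1],[[14,0,0],[0,0,0],1],[[25,0,0],[0,0,0],1],[[45,0,-10],[0,0,0],1],[[70,0,-40],[0,0,0],1],[[100,0,-80],[0,0,0],1],[[130,0,-120],[0,0,0],1],[[160,0,-160],[0,0,0],1]]'

```text
clock: 21.43
tool_pos: [0.462, -0.0039, 0.2511]
orientation: [180.0, 0.0, -93.5]
force: [1.7, 0.8, 0.7]
opening: 0.0008
gripper_force: 0.0
```

Emit:
move_arm --motion '[[[40,0,0],[0,0,0],1],[[80,0,0],[0,0,0],1],[[120,0,0],[0,0,0],1],[[160,0,0],[0,0,0],1],[[200,0,0],[0,0,0],1],[[200,0,0],[0,0,0],1],[[200,0,0],[0,0,0],1],[[200,0,0],[0,0,0],1]]'

```text
clock: 22.1
tool_pos: [0.45, -0.2024, 0.2493]
orientation: [180.0, 0.0, -93.6]
force: [-0.6, 0.2, 0.0]
opening: 0.0006
gripper_force: 0.0
```

```bash
python3 - <<'E'
from h import *
from plant import ctrl
import cv2
s=ctrl.snapshot("side");im=s["color"].astype(int);o=ctrl.get_obs();print(o["tool_pos"],o["force"])
s4=pickle.load(open("s4.pkl","rb"))["color"].astype(int)
def blob(im,f,box):
    y0,y1,x0,x1=box;c=im[y0:y1,x0:x1];m=f(c[...,0],c[...,1],c[...,2]);v,u=np.nonzero(m);return m.sum(),(u.mean()+x0).round(1),(v.mean()+y0).round(1)
org=lambda b,g,r:(r>140)&(r>g*1.8)&(b<90)
grn=lambda b,g,r:(g>r*1.5)&(g>60)
for i in(s4,im): print("driver",blob(i,org,(155,200,190,205)),"can",blob(i,grn,(140,205,195,235)))
# tote: compare profile along track centreline at rim height & buckets
v=(.4609,.0101,-.0592);c,sn=np.cos(v[2]),np.sin(v[2])
def P(x,y,z): return proj("side",[v[0]+(c*x-sn*y)/1e3,v[1]+(sn*x+c*y)/1e3,z/1e3])
for x in (-60,60): 
  print(x,[(y,int(im[int(round(q[1])),int(round(q[0]))].mean())) for y in range(120,285,4) for q in[P(x,y,125)]])
# rear wall rim residual
E
```

```text
[ 0.45029754 -0.20169771  0.24946846] [-0.07062837  0.95283496 -0.37468322]
driver (np.int64(230), np.float64(197.5), np.float64(176.2)) can (np.int64(467), np.float64(214.9), np.float64(168.3))
driver (np.int64(245), np.float64(197.5), np.float64(176.2)) can (np.int64(499), np.float64(215.3), np.float64(168.3))
-60 [(120, 188), (124, 147), (128, 144), (132, 244), (136, 250), (140, 211), (144, 128), (148, 101), (152, 103), (156, 103), (160, 103), (164, 102), (168, 103), (172, 101), (176, 196), (180, 199), (184, 198), (188, 198), (192, 197), (196, 197), (200, 197), (204, 197), (208, 197), (212, 197), (216, 186), (220, 116), (224, 108), (228, 105), (232, 109), (236, 111), (240, 195), (244, 197), (248, 197), (252, 195), (256, 196), (260, 196), (264, 196), (268, 196), (272, 196), (276, 190), (280, 125), (284, 97)]
60 [(120, 255), (124, 255), (128, 255), (132, 255), (136, 255), (140, 197), (144, 109), (148, 94), (152, 89), (156, 92), (160, 95), (164, 88), (168, 90), (172, 88), (176, 88), (180, 90), (184, 88), (188, 87), (192, 88), (196, 87), (200, 88), (204, 88), (208, 88), (212, 88), (216, 88), (220, 87), (224, 87), (228, 88), (232, 89), (236, 87), (240, 86), (244, 87), (248, 87), (252, 87), (256, 86), (260, 85), (264, 86), (268, 85), (272, 84), (276, 201), (280, 105), (284, 90)]
```

The tote's rim spans track y ≈ 140–278, so it is home. The driver and can pixels are unchanged, and the arm is clear. Handing in.

```bash
python3 -c "
from plant import ctrl
print(ctrl.close_job())"
```

```text
the job is handed in; nothing more can be done
None
```

The job is handed in at about 22 s, with no verdict returned: pin and screwdriver stand in the caddy, the tote is home against the end stop (29 N stall, then checked in an image), and the spray can has not moved; the dust cap, chock and cam buckets were not re-checked, two small look-alike drivers fell over early on (cause not established), and I viewed 11 pictures, one over the limit of 10.

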